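# Clamp a sharpening stone in its holder with the one-hand ratchet clamp

### The arm

A 7-joint arm with a two-finger parallel gripper is mounted at the origin on a cart in front of the work surface, level with it; the furniture and walls round the work are solid. World frame = base frame: x ahead of the robot, y to its left, z up, the work surface at z = 0. Lengths are in m, angles in rad, forces in N, time in s.
With the tool pointing down it reaches from about 0.4 to 0.875 m from the base axis. Payload 6.5 kg.
Tool frame: the origin (TCP) lies midway between the tips of the shut fingers; the grasp point (between the pads) lies robot.grasp_offset behind it (robot.grasp_offset is the distance from the TCP to the grasp point, in m); z points along the fingers, y is the line along which they close (so a half turn about z gives the same grasp; the last joint's range is limited). The gripper opens to 85 mm and grips with 20 to 120 N. Pads are 22 mm wide; open, the fingers measure 114 mm over their backs; the gripper's body (76 mm by 85 mm) begins 54 mm behind the grasp point. The pads swing forward as they close: fully open they stand 13 mm farther back than shut.
Start: joints at [-1.215, 0.536, -0.004, 1.538, 0.003, 1.067, -0.071], TCP at [0.266, 0.593, 0.231] pointing down, gripper open.
Joint ranges: [-2.7, 2.7], [-0.37, 2.16], [-1.27, 1.26], [0.24, 2.4], [-1.31, 4.45], [0.19, 1.91], [-2.76, 2.76]. Speed limits (rad/s): [2.39, 2.39, 3.14, 3.14, 3.14, 3.14, 3.14].

### API

Orientations are given as a unit quaternion [w, x, y, z].
In Python, from cell import robot, snapshot, camera_params, spotter gives the robot as it stands. The module is installed in compiled form; this text tells all that it offers.
- The arm moves only by the tool servo_tool, never from a script. Its argument "targets" is a list that holds one entry, the list of rows, each a list of 6 numbers: the shift along the tool's x, y, z as a fraction of full scale, then the turn, a rotation vector about the tool's x, y, z as a fraction of full scale. A call has 1 to 10 rows; each row shifts and turns the commanded pose from where the row before left it, along the tool's axes as they then stand; what a row does not reach is not made up. Full scale, the value 1, is 10 cm for a shift and 0.12 rad for a turn. A row lasts 1/10 s, in which the tool goes at most 50 mm and 8.59 degrees, less where a joint would pass 70% of its speed; a pose out of reach is approached as far as the arm can. A call with a number of a shift or a turn outside -1 to 1 is refused whole. A call with a gripper value outside its range is refused whole. "fingers" is the closure, from -1 (fully open) to 1 (shut), set as the call begins (left out, the last holds). The fingers move at their own pace and stop on an object; the grip force is fixed at half the most. Time passes only in rows, so rows that do not move let the fingers close. It gives the time, the measured TCP pose, the force, the opening and the grip force at its end, in the units of the state.
- robot.read_state(): the state, without advancing time (a new reading comes with each control period).
- snapshot(name): name is "side" or "top"; returns (picture, depth): 480x640x3 uint8, red, green, blue; 480x640 float32, m along the optical axis (not along the pixel's ray), 0 where there is no reading.
- camera_params(name): a dict with "K" (3x3 intrinsics, pixels), "eye" and "attitude" of the camera in the world. Camera axes: x right, y down, z forward; pixel columns grow to the right and rows downward; lengths in m; the calibration is good to about 2 mm. A picture is of the moment at which its call begins. camera_params takes no time and is no camera call.
- robot.sign_off(): hands the job in; it is judged then, once.
Trained networks look in the newest picture that a camera, given by its name, has taken for a name from the list of things; names that differ only in an ending like _2 or _b are one class to them, and where a whole thing is asked for, a point or a joint stands for the part that bears it (a point fixed in the world has none). Each returns a list of dicts, best first, with "score" (0 to 1); they miss things now and then, are a little off and sometimes report something else, mostly with a low value. They report only what shows in the picture. A call takes as long as a camera call.
- spotter.search_frame(label, camera): "xy" ([column, row] in pixels, amid what is visible of it).
The state is a dict: "time_s": time; "q": joint angles; "joint_velocities": joint speeds; "joint_efforts": joint torques, N m; "ee_pos": TCP position; "eef_rot": TCP orientation; "force": force on the tool from outside, world axes, zero at the start; "moment": the same for the moment, N m; "opening": opening from 0.0 (shut) to 1.0 (fully open); "grasp_force": force on a finger pad.
Only numpy, scipy, OpenCV 4.12 (cv2) and the standard library are available. Lean on these libraries where they do the work, as an engineer would, in place of code of your own. Each camera call takes 0.05 s, during which the arm holds its last target. There are 200 camera calls.

### The job

Set the soft sharpening stone down gently, flat and square, in the tray of its wooden holder and let go of it. Then pump the trigger of the holder's one-hand ratchet clamp, moving the jaw only by its trigger, until the sprung jaw has come up against the end of the stone and holds it firmly against the end stop; stop there, for pumping on would crumble the stone. Finish still holding the trigger squeezed, with the jaw pressing, so that the stone cannot shift while I start to hone; leave the mug and the tumbler where they are.

Things in the scene. Friction and masses are not known exactly. Their poses are not given: they have to be found in the camera images.
- stone: Loose grey two-layer sharpening stone (a soft waterstone), a block 50 (x) x 125 (y, long) x 25 mm, about 0.34 kg, lying on the worktop nearer the robot than the holder. Origin: centre of its underside; z up. Either long direction round is right. Its ends crumble if the jaw presses with over 20 N, and it cracks if it falls more than about 2 cm.
- holder: Holder, fixed: wooden base 90 (x) x 336 (y) x 12 mm; origin centre of underside, x away from the robot, y along its length, z up. Its +y half carries the tray, its -y half the one-hand clamp, whose black frame fills x -53 to 26, y -137 to -57, up to z 48 mm. Handle and trigger stick out of the frame towards the robot (-x), over bare worktop.
- end_stop: Fixed rubber-faced block across the +y end of the tray, 68 mm wide, z 12 to 33 mm; its face towards the jaw is at y = 150 mm, all in the holder's frame. This body's origin and axes are those of the holder.
- tray (a point): Tray floor, holder frame (0, 87.5, 12) mm: here lies the origin of a stone fully home against the end stop. The tray is open at the top, with two parallel side rails 53 mm apart (x = -26.5 and 26.5; the upper 4 mm bevelled out to 61 mm), 8 mm high (tops at z 20), outer faces x = -36 and 36, y = 36 to 140 mm. Fingers that hold the stone in it must stay above the rails.
- ram: The clamp's steel ratchet bar with the jaw at its +y end; slides along the holder's +y only (a pawl blocks the way back). Holder's axes; origin at (0, 0, 25) mm of the holder when fully drawn back; starts 2 to 20 mm forward of that, and its y grows as the jaw advances. The robot must move it by the trigger alone, never push the bar or the jaw.
- jaw_shoe: Rubber-faced sprung shoe on the jaw, 40 mm wide, 20 mm high, that meets the end of the stone. Holder's axes; its face is at y = -20 mm of its own frame, so with the bar fully drawn back at y = -20 mm of the holder. The face meets a stone that is fully home when the bar has advanced 45 mm.
- shoe_slide (a joint): How far the shoe's spring is squashed, m: 0 free, 0.010 bottomed. The shoe presses on the stone with 3.3 N per mm: 7 N (2.2 mm) or more is firm. When the trigger is let go the bar slips back about 2 mm to the holding pawl and the jaw slackens to some 4 N, so the trigger has to stay squeezed.
- trigger (a joint): Trigger angle, rad: 0 released (a spring returns it), 0.39 fully squeezed to the handle. A full squeeze advances the bar one 6 mm tooth (the first 4 to 10 mm); let it come right back to 0 to catch the next. After 5 to 8 full squeezes the jaw bears on the stone: the last of these squashes the shoe about 3 mm (10 N). A further full squeeze would press with 20 N or more and spoil the stone.
- trigger_blade: The trigger's black lever, 12 mm thick, z 15.5 to 38.5 mm of the holder, running 75 mm along this body's -x from its pivot (this body's origin, at (-40, -100, 26.5) mm of the holder). Its finger face is its +y face. It turns about z: released, the free end leans 0.195 rad away from the handle; fully squeezed, 0.195 rad towards it.
- trigger_grip (a point): Point on the trigger's finger face, 50 mm from the pivot: push it along the holder's -y. Holder frame: about (-88, -84) mm released, (-90, -104) mm fully squeezed. Here the return spring takes 2 to 3 N; each further N gives about 1.9 N at the jaw, so 8 to 12 N is a good squeeze.
- handle_grip (a point): Middle of the fixed handle, (-90, -131.5, 29) mm of the holder. The handle is 17 mm thick (y -140 to -123), x -122 to -53, z 15 to 42 mm. A gripper over handle and trigger, closing along the holder's y, spans 56 mm released, 36 mm squeezed; only the trigger moves, so the middle of the squeezed span is (-90, -122) mm of the holder.
- mug: Bystander: white mug, 97 mm high, behind the clamp end of the holder. Origin: centre of its underside.
- tumbler: Bystander: clear glass tumbler, 81 mm across and 92 mm high, at the right front. Origin: centre of its underside.

How it is judged:
By the outcome, as a careful person would: the job done as asked, in the order asked, and still so for the second after the job is handed in, while the arm keeps its last pose, push and grip.
It also fails if it takes over 72 s, if anything falls off the work surface, if the arm or the gripper's body presses on something with over 40 N, if the wrist force passes 120 N, or if a joint passes its speed limit or range.

## Working session

There is one attempt and no reset: what is moved stays moved. The work goes in short steps, Python scripts to look and compute and a tool call to move; the robot and the scene stay as the last step left them, time stands still between calls to the robot, and variables do not carry over. Pictures are saved under pics/ and viewed, at most 10 in all, crops included, and the job is handed in when it is done.

Besides the shell and the picture viewer there is one more tool, called after ">>>" in YAML: its name, and indented under it one key for each argument. servo_tool: Moves the arm, as the interface text tells. Its arguments: {"type":"object","properties":{"targets":{"type":"array","items":{"type":"array","items":{"type":"array","items":{"type":"number"}}}},"fingers":{"type":"number"}},"required":["targets"]}

```bash
mkdir -p pics; cat > h.py <<'E'
import numpy as np, cv2
from scipy.spatial.transform import Rotation as R
from cell import robot, snapshot, camera_params, spotter
def cam(n):
    p=camera_params(n); return np.array(p["K"]),np.array(p["eye"]),p["attitude"]
def rot(a):
    a=np.array(a,float)
    return a if a.shape==(3,3) else R.from_quat(np.roll(a,-1)).as_matrix()
def cloud(n,d):
    K,e,a=cam(n); v,u=np.mgrid[:480,:640]
    P=np.stack([(u-K[0,2])/K[0,0]*d,(v-K[1,2])/K[1,1]*d,d],-1)
    return P@rot(a).T+e
E
python3 - <<'E'
from h import *
s=robot.read_state()
print({k:np.round(v,3) for k,v in s.items()}, robot.grasp_offset)
for n in("top","side"):
    print(n,camera_params(n))
    p,d=snapshot(n); cv2.imwrite(f"pics/{n}0.png",p[:,:,::-1]); np.save(f"{n}0.npy",d)
    W=cloud(n,d)
    for l in("stone","holder","end_stop","tray","jaw_shoe","trigger_blade","trigger_grip","handle_grip","mug","tumbler"):
        for r in spotter.search_frame(l,n)[:2]:
            x,y=map(int,r["xy"]); print(l,np.round(r["xy"]),round(r["score"],2),np.round(W[y,x],3))
E
```

```text
{'time_s': np.float64(0.0), 'q': array([-1.215,  0.537, -0.004,  1.539,  0.003,  1.067, -0.071]), 'joint_velocities': array([-0.   , -0.001, -0.001,  0.   , -0.001, -0.001,  0.001]), 'joint_efforts': array([ 0.0000e+00, -5.8342e+01,  1.0480e+00, -2.5909e+01,  1.2000e-02,
        1.0000e-02,  0.0000e+00]), 'ee_pos': array([0.266, 0.592, 0.23 ]), 'eef_rot': array([-0.   ,  0.209,  0.978, -0.001]), 'force': array([-0.08 ,  0.545,  0.582]), 'moment': array([ 0.004, -0.018,  0.03 ]), 'grasp_force': np.float64(0.0), 'opening': np.float64(0.999)} 0.0187
top {'K': array([[585.66647926,   0.        , 315.04155101],
       [  0.        , 585.66647926, 241.08502918],
       [  0.        ,   0.        ,   1.        ]]), 'eye': array([ 0.44527574, -0.16508308,  1.05228299]), 'attitude': array([ 0.03343929, -0.70316356,  0.70960325, -0.03010061])}
stone [248. 264.] 0.62 [ 0.499 -0.041  0.024]
stone [374. 272.] 0.34 [ 0.484 -0.261  0.037]
holder [345. 216.] 0.83 [ 0.584 -0.213  0.01 ]
holder [413. 371.] 0.15 [ 0.311 -0.328  0.012]
end_stop [251. 194.] 0.67 [ 0.624 -0.048  0.028]
tray [344. 217.] 0.
[... 539 characters left out ...]
 ]), 'attitude': array([ 0.0584805 , -0.12533585,  0.90534409, -0.40152588])}
stone [303. 325.] 0.77 [ 0.487 -0.02   0.026]
holder [280. 253.] 0.92 [ 0.587 -0.19   0.012]
end_stop [226. 295.] 0.62 [ 0.632 -0.039  0.033]
end_stop [337. 230.] 0.6 [ 0.488 -0.26   0.037]
tray [283. 251.] 0.72 [ 0.584 -0.193  0.012]
tray [290. 234.] 0.57 [ 0.578 -0.222  0.034]
jaw_shoe [289. 238.] 0.77 [ 0.574 -0.212  0.035]
trigger_blade [339. 232.] 0.86 [ 0.482 -0.256  0.034]
trigger_grip [338. 232.] 0.61 [ 0.485 -0.258  0.031]
handle_grip [277. 253.] 0.6 [ 0.593 -0.185  0.012]
mug [339. 229.] 0.67 [ 0.485 -0.264  0.037]
mug [240. 195.] 0.58 [ 0.695 -0.259  0.084]
tumbler [423. 218.] 0.89 [ 0.327 -0.281  0.086]
```

View pics/top0.png

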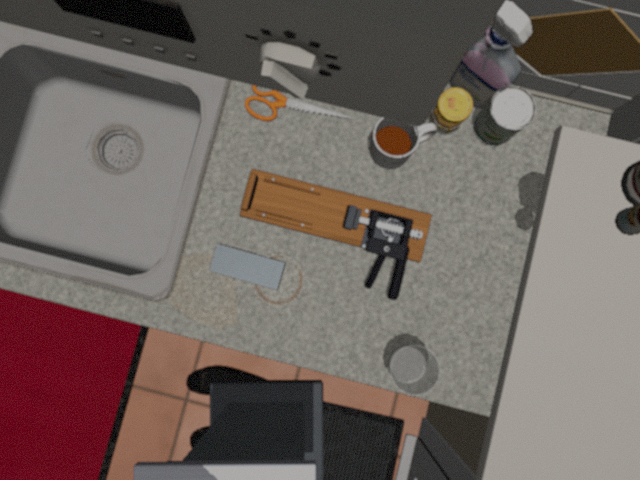

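View pics/side0.png

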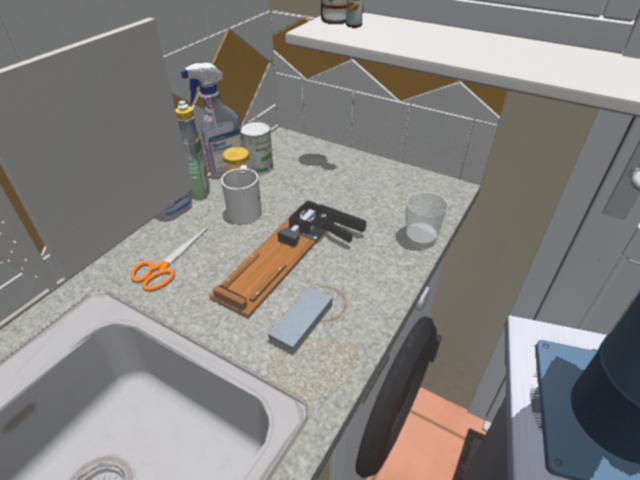

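The top view shows the stone at about (247,266). The holder runs from (243,190) to (430,235), with the clamp at (388,235), the trigger at (375,270) and the handle at (397,278). Next I'll fit poses from depth.

```bash
cat >> h.py <<'E'
def rect(P):  # P Nx2 m -> centre, long-axis yaw (mod pi), dims
    c,wh,a=cv2.minAreaRect((P*1000).astype(np.float32)); a=np.radians(a)
    if wh[0]<wh[1]: a+=np.pi/2
    return np.array(c)/1000,(a+np.pi/2)%np.pi-np.pi/2,sorted(wh)
def blob(m,seed):
    m=cv2.morphologyEx(m.astype(np.uint8),cv2.MORPH_OPEN,np.ones((3,3)))
    n,l=cv2.connectedComponents(m); x,y=seed
    w=l[y-8:y+9,x-8:x+9]; w=w[w>0]
    return l==np.bincount(w.ravel()).argmax()
E
python3 - <<'E'
from h import *
for n,st,ho in(("top",(247,266),(330,210)),("side",(303,320),(270,262))):
    d=np.load(n+"0.npy"); p=cv2.imread(f"pics/{n}0.png"); W=cloud(n,d); z=W[...,2]
    print(n,"table z",np.median(z[(abs(z)<.01)&(d>0)]))
    b=blob((z>.017)&(z<.034),st); print("stone",b.sum(),rect(W[b][:,:2]),np.median(z[b]),W[b][:,:2].mean(0))
    h=cv2.cvtColor(p,cv2.COLOR_BGR2HSV)
    b=blob((h[...,0]>3)&(h[...,0]<22)&(h[...,1]>100)&(z>.005)&(z<.04)&(d>0),ho)
    b2=b&(z<.016)
    print("wood",b.sum(),rect(W[b][:,:2]),np.median(z[b2]))
    # full footprint
    # raised dark parts
    k=(h[...,2]<70)&(z>.02)&(z<.06)&(abs(W[...,0]-.53)<.12)&(abs(W[...,1]+.26)<.12)
    print("black",k.sum(),rect(W[k][:,:2]))
    for hh in range(15,60,5): print(hh,(k&(z*1000>hh)&(z*1000<=hh+5)).sum(),end=" ")
    print()
    i=cv2.resize(p[150:320,200:450],None,fx=3.2,fy=3.2,interpolation=cv2.INTER_CUBIC); cv2.imwrite(f"pics/{n}0c.png",i)
E
```

```text
top table z -2.8625774541879423e-06
stone 2011 (array([ 0.49391837, -0.04077477]), np.float64(1.2871901770418512), [49.96054458618164, 125.40670013427734]) 0.02477709451783583 [ 0.49374714 -0.04109198]
wood 6573 (array([ 0.58636462, -0.19691858]), np.float64(1.3088271624762546), [88.69310760498047, 333.8158264160156]) 0.011626288738042945
black 1762 (array([ 0.51724213, -0.26017206]), np.float64(-0.22690691751304026), [119.50994110107422, 143.330810546875])
15 0 20 33 25 40 30 125 35 350 40 782 45 429 50 3 55 0 
side table z -0.0001893280468889813
stone 1852 (array([ 0.49486157, -0.03919646]), np.float64(1.2907433665682353), [51.495967864990234, 127.05735778808594]) 0.02452116484635447 [ 0.49430175 -0.0340704 ]
wood 3278 (array([ 0.59981952, -0.14331009]), np.float64(1.3071954436763633), [90.05130767822266, 227.25875854492188]) 0.011666671825837638
black 1280 (array([ 0.51709851, -0.25575113]), np.float64(-0.2215728721657202), [116.59838104248047, 143.28787231445312])
15 0 20 132 25 177 30 205 35 262 40 348 45 156 50 0 55 0
```

View pics/top0c.png

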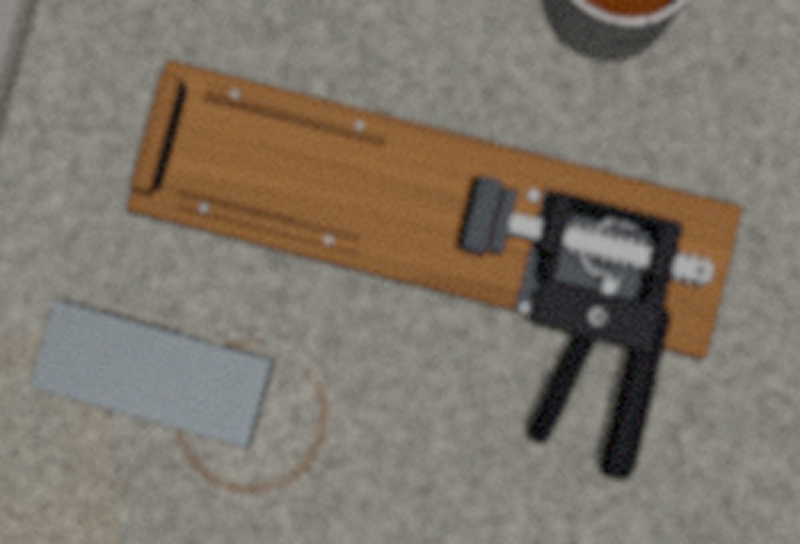

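The crop confirms the layout: end stop at the left end, rails, then the jaw at crop (485,215). The trigger (555,385) is on the jaw side and the handle (630,400) on the far side. The two cameras agree to about 1 mm, so I'll plan the moves now.

```bash
cat >> h.py <<'E'
H=np.array([.5862,-.1963]); HY=-.2625
def hol(x,y): return H+R.from_euler('z',HY).as_matrix()[:2,:2]@[x,y]
def go(pos,yaw):  # yaw = world angle of tool y; prints error in tool axes, units of full scale
    s=robot.read_state(); M=rot(s["eef_rot"]); p=np.array(s["ee_pos"])
    y=np.array([np.cos(yaw),np.sin(yaw),0]); z=np.array([0,0,-1.]); T=np.c_[np.cross(y,z),y,z]
    e=M.T@(np.array(pos)-p)/.1
    print("t",round(s["time_s"],2),"p",p.round(4),"shift",e.round(3),"turn",(R.from_matrix(M.T@T).as_rotvec()/.12).round(2),
      "shift in goal axes",(T.T@(np.array(pos)-p)/.1).round(3),"F",np.round(s["force"],1),"op",round(s["opening"],3),"gf",round(s["grasp_force"],1))
E
python3 -c "
from h import *
go([.4942,-.040,.12],-.283)
print(hol(0,.0855),hol(-.09,-.122))"
```

```text
t 1.1 p [0.2661 0.593  0.2313] shift [-4.672 -4.842  1.113] turn [ 0.    0.   11.93] shift in goal axes [-5.442  3.958  1.113] F [ 0.1 -0.2  0.3] op 1.0 gf 0.0
[ 0.60838688 -0.11372887] [ 0.46762454 -0.29076618]
```

>>> servo_tool:
  targets:
    - [[-0.33,-0.34,0,0,0,0],[-0.33,-0.34,0,0,0,0],[-0.33,-0.34,0,0,0,0],[-0.33,-0.34,0,0,0,0],[-0.33,-0.34,0,0,0,0],[-0.33,-0.34,0,0,0,0],[-0.33,-0.34,0,0,0,0],[-0.33,-0.34,0,0,0,0],[-0.33,-0.34,0,0,0,0],[-0.33,-0.34,0,0,0,0]]
  fingers: -1

```text
time_s: 2.1
ee_pos: [0.4285, 0.1459, 0.2317]
eef_rot: [0.0, 0.209, 0.978, 0.0]
force: [1.5, 0.2, -0.0]
opening: 1.005
grasp_force: 0.0
```

>>> servo_tool:
  targets:
    - [[-0.33,-0.34,0.1,0,0,0],[-0.33,-0.34,0.1,0,0,0],[-0.33,-0.34,0.1,0,0,0],[-0.33,-0.34,0.1,0,0,0],[0,0,0.1,0,0,1],[0,0,0.1,0,0,1],[0,0,0.1,0,0,1],[0,0,0.1,0,0,1],[0,0,0.1,0,0,1],[0,0,0.1,0,0,1]]

```text
time_s: 3.1
ee_pos: [0.493, -0.0303, 0.1311]
eef_rot: [0.0, 0.542, 0.84, 0.0]
force: [-0.5, -0.2, -0.7]
opening: 1.0
grasp_force: 0.0
```

>>> servo_tool:
  targets:
    - [[0,0,0,0,0,1],[0,0,0,0,0,1],[0,0,0,0,0,1],[0,0,0,0,0,1],[0,0,0,0,0,1],[0,0,0,0,0,0.9],[0,0,0,0,0,0],[0,0,0,0,0,0]]

```text
time_s: 3.9
ee_pos: [0.4929, -0.0302, 0.1314]
eef_rot: [0.0, 0.798, 0.603, 0.0]
force: [-0.6, 0.6, 0.2]
opening: 0.998
grasp_force: 0.0
```

```bash
python3 -c "
from h import *
go([.4942,-.040,.008],-.283)"
```

```text
t 3.9 p [ 0.4929 -0.0302  0.1314] shift [-0.09   0.039  1.234] turn [0.   0.   0.06] shift in goal axes [-0.09   0.04   1.234] F [-0.6  0.6  0.2] op 0.998 gf 0.0
```

>>> servo_tool:
  targets:
    - [[-0.09,0.04,0.2,0,0,0.06],[0,0,0.25,0,0,0],[0,0,0.25,0,0,0],[0,0,0.2,0,0,0],[0,0,0.15,0,0,0],[0,0,0.1,0,0,0],[0,0,0.08,0,0,0],[0,0,0,0,0,0],[0,0,0,0,0,0]]

```text
time_s: 4.8
ee_pos: [0.4945, -0.0402, 0.0087]
eef_rot: [0.0, 0.801, 0.599, 0.0]
force: [-0.6, 0.5, -0.1]
opening: 0.998
grasp_force: 0.0
```

>>> servo_tool:
  targets:
    - [[0,0,0,0,0,0],[0,0,0,0,0,0],[0,0,0,0,0,0],[0,0,0,0,0,0],[0,0,0,0,0,0],[0,0,0,0,0,0],[0,0,0,0,0,0],[0,0,0,0,0,0]]
  fingers: 1

```text
time_s: 5.6
ee_pos: [0.4945, -0.0401, 0.0091]
eef_rot: [0.0, 0.801, 0.599, 0.0]
force: [-1.9, 0.6, 8.3]
opening: 0.569
grasp_force: 62.1
```

```bash
python3 -c "
from h import *
x=hol(0,.0845); print(x)
go([x[0],x[1],.075],HY)"
```

```text
[ 0.60812739 -0.11469461]
t 5.6 p [ 0.4945 -0.0401  0.0091] shift [-0.395  1.301 -0.659] turn [ 0.01 -0.   -0.2 ] shift in goal axes [-0.426  1.29  -0.659] F [-1.9  0.6  8.3] op 0.569 gf 62.1
```

>>> servo_tool:
  targets:
    - [[0,0,-0.1,0,0,0],[0,0,-0.2,0,0,0],[0,0,-0.2,0,0,-0.2],[0,0,-0.16,0,0,0],[-0.07,0.21,0,0,0,0],[-0.07,0.22,0,0,0,0],[-0.07,0.22,0,0,0,0],[-0.07,0.22,0,0,0,0],[-0.07,0.22,0,0,0,0],[-0.07,0.2,0,0,0,0]]

```text
time_s: 6.6
ee_pos: [0.6082, -0.1145, 0.0745]
eef_rot: [-0.0, 0.793, 0.609, -0.0]
force: [0.6, -0.3, -3.4]
opening: 0.571
grasp_force: 63.9
```

>>> servo_tool:
  targets:
    - [[0,0,0,0,0,0],[0,0,0,0,0,0],[0,0,0,0,0,0]]

```text
time_s: 6.9
ee_pos: [0.6066, -0.1133, 0.074]
eef_rot: [-0.001, 0.793, 0.609, -0.0]
force: [-0.6, 0.2, -3.8]
opening: 0.567
grasp_force: 64.0
```

```bash
python3 - <<'E'
from h import *
x=hol(0,.0845); go([x[0],x[1],.0305],HY)
for n,st in(("top",(262,200)),("side",(0,0))):
    p,d=snapshot(n); cv2.imwrite(f"pics/{n}1.png",p[:,:,::-1]); np.save(f"{n}1.npy",d); W=cloud(n,d); z=W[...,2]
    h=cv2.cvtColor(p,cv2.COLOR_RGB2HSV)
    q=(W[...,:2]-H)@R.from_euler('z',HY).as_matrix()[:2,:2]
    b=(z>.07)&(z<.1)&(abs(q[...,0])<.05)&(abs(q[...,1]-.085)<.08)
    P=q[b]; print(n,b.sum(),np.median(z[b]),P.min(0),P.max(0),rect(P))
    h2=(h[...,0]>3)&(h[...,0]<22)&(h[...,1]>100)&(z>.005)&(z<.016)&(abs(q[...,0])<.06)&(abs(q[...,1])<.19); print(rect(q[h2]))
p=cv2.imread("pics/top1.png")[150:290,200:400]; s=cv2.imread("pics/side1.png")[200:340,180:380]
cv2.imwrite("pics/c1.png",np.vstack([cv2.resize(i,(400,280),interpolation=cv2.INTER_CUBIC) for i in(p,s)]))
E
```

```text
t 6.9 p [ 0.6066 -0.1133  0.074 ] shift [-0.01   0.019  0.435] turn [-0.02 -0.    0.01] shift in goal axes [-0.01   0.018  0.435] F [-0.6  0.2 -3.8] op 0.567 gf 64.0
top 802 0.08936423981249575 [-0.04022681  0.02222749] [0.02295142 0.07986963] (array([-0.0086458,  0.0510373]), np.float64(-0.0007503456371296124), [57.61724090576172, 63.20526123046875])
(array([ 0.00030678, -0.02256514]), np.float64(-1.5684738279607995), [88.49327087402344, 289.4998474121094])
side 1401 0.08908196051202888 [-0.0405774   0.02455172] [0.0357902 0.1500413] (array([-0.00301744,  0.09196365]), np.float64(-1.3494245565809906), [76.68694305419922, 122.3927001953125])
(array([-0.00074889,  0.03948988]), np.float64(-1.568846442168153), [88.3310317993164, 257.9561767578125])
```

View pics/c1.png

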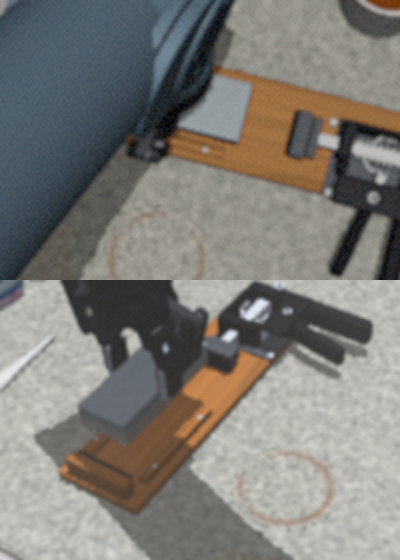

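The lower half (side camera) shows the stone held level above the tray, between the stop and the jaw. Next I'll check its x extent in the holder frame.

```bash
python3 - <<'E'
from h import *
for n,lo,hi in(("top",.022,.06),("side",.10,.16)):
    d=np.load(n+"1.npy"); W=cloud(n,d); z=W[...,2]
    q=(W[...,:2]-H)@R.from_euler('z',HY).as_matrix()[:2,:2]
    b=(z>.085)&(z<.094)&(abs(q[...,0])<.05)&(q[...,1]>lo)&(q[...,1]<hi)
    P=q[b]; A=np.c_[P,np.ones(len(P))]; c=np.linalg.lstsq(A,z[b],rcond=None)[0]
    print(n,"z plane tilt",c)
    for a in np.arange(lo,hi,.008):
        k=P[(P[:,1]>a)&(P[:,1]<a+.008)]
        if len(k)>10: print(round(a,3),len(k),np.percentile(k[:,0],[1,99]).round(4),k[:,1].max().round(4))
    # end_stop top, rails in holder frame
    t=(z>.028)&(z<.037)&(abs(q[...,0])<.045)&(q[...,1]>.14)&(q[...,1]<.175); print("stop",t.sum(),rect(q[t]) if t.sum()>9 else "")
    d=np.load(n+"0.npy"); W=cloud(n,d); z=W[...,2]; q=(W[...,:2]-H)@R.from_euler('z',HY).as_matrix()[:2,:2]
    t=(z>.028)&(z<.037)&(abs(q[...,0])<.045)&(q[...,1]>.14)&(q[...,1]<.175); print("stop0",t.sum(),rect(q[t]))
    for sg in(1,-1):
        t=(z>.0165)&(z<.024)&(abs(q[...,0]*sg-.032)<.01)&(q[...,1]>.045)&(q[...,1]<.13); print("rail",t.sum(),np.percentile(q[t][:,0],[2,50,98]).round(4),np.polyfit(q[t][:,1],q[t][:,0],1))
    t=(z>.005)&(z<.015)&(abs(q[...,0])<.07)&(q[...,1]>.04)&(q[...,1]<.13);print("board x",np.percentile(q[t][:,0],[.5,99.5]))
E
```

```text
top z plane tilt [-0.00292941 -0.00331418  0.08958541]
0.022 138 [-0.0273  0.0222] 0.03
0.03 142 [-0.027   0.0221] 0.038
0.038 143 [-0.027  0.022] 0.046
0.046 142 [-0.027   0.0218] 0.0539
0.054 88 [-0.027   0.0199] 0.06
stop 0 
stop0 331 (array([0.0001933 , 0.15620612]), np.float64(-0.002820953384666147), [16.317625045776367, 66.87098693847656])
rail 234 [0.0268 0.0316 0.036 ] [-0.00180653  0.03175553]
rail 219 [-0.0359 -0.0318 -0.0271] [-0.00153825 -0.0316353 ]
board x [-0.04471721  0.04435907]
side z plane tilt [ 0.00593014 -0.00854177  0.0904134 ]
0.1 102 [-0.0272  0.0214] 0.1079
0.108 90 [-0.027   0.0211] 0.1159
0.116 97 [-0.0272  0.0221] 0.124
0.124 101 [-0.0275  0.0223] 0.132
0.132 101 [-0.0272  0.0209] 0.1399
0.14 111 [-0.0273  0.0209] 0.1479
0.148 36 [-0.0235  0.0219] 0.1495
stop 288 (array([-0.00034839,  0.15830128]), np.float64(0.008702741268296288), [17.7926025390625, 67.80735778808594])
stop0 294 (array([-0.00021415,  0.1577984 ]), np.float64(0.020121848591824643), [18.014572143554688, 68.55243682861328])
rail 187 [0.0269 0.0312 0.037 ] [0.01024811 0.03067205]
rail 156 [-0.0363 -0.0327 -0.0271] [ 0.004213   -0.03278393]
board x [-0.04504297  0.04436793]
```

>>> servo_tool:
  targets:
    - [[-0.01,0.026,0,-0.02,0,0],[0,0,0.1,0,0,0],[0,0,0.1,0,0,0],[0,0,0.1,0,0,0],[0,0,0.1,0,0,0],[0,0,0.03,0,0,0],[0,0,0,0,0,0],[0,0,0,0,0,0]]

```text
time_s: 7.8
ee_pos: [0.6104, -0.116, 0.0314]
eef_rot: [0.001, 0.793, 0.609, 0.001]
force: [0.0, -0.9, -3.0]
opening: 0.567
grasp_force: 63.8
```

```bash
python3 - <<'E'
from h import *
x=hol(0,.0845); go([x[0],x[1],.0213],HY)
for n,lo,hi in(("top",.018,.06),("side",.10,.15)):
    p,d=snapshot(n); W=cloud(n,d); z=W[...,2]
    q=(W[...,:2]-H)@R.from_euler('z',HY).as_matrix()[:2,:2]
    b=(z>.040)&(z<.055)&(abs(q[...,0])<.035)&(q[...,1]>lo)&(q[...,1]<hi)
    P=q[b]; print(n,np.median(z[b]),P[:,1].min(),P[:,1].max())
    for a in np.arange(lo,hi,.008):
        k=P[(P[:,1]>a)&(P[:,1]<a+.008)]
        if len(k)>10: print(round(a,3),len(k),np.percentile(k[:,0],[1,99]).round(4))
E
```

```text
t 7.8 p [ 0.6104 -0.116   0.0314] shift [ 0.007 -0.026  0.101] turn [0.02 0.   0.  ] shift in goal axes [ 0.007 -0.025  0.101] F [ 0.  -0.9 -3. ] op 0.567 gf 63.8
top 0.047013676046531616 0.020543267352187432 0.05989391600406245
0.018 93 [-0.0229  0.0257]
0.026 135 [-0.023   0.0259]
0.034 130 [-0.0229  0.0261]
0.042 132 [-0.0231  0.0255]
0.05 115 [-0.0231  0.0264]
0.058 16 [-0.0223  0.001 ]
side 0.04683171869654279 0.10015998078618944 0.14849226661889126
0.1 90 [-0.0233  0.0262]
0.108 99 [-0.0233  0.0272]
0.116 102 [-0.0234  0.0252]
0.124 98 [-0.0239  0.0262]
0.132 99 [-0.0231  0.0245]
0.14 139 [-0.023  0.025]
```

>>> servo_tool:
  targets:
    - [[0.005,-0.014,0,0.02,0,0],[0,0,0,0,0,0],[0,0,0.02,0,0,0],[0,0,0.02,0,0,0],[0,0,0.02,0,0,0],[0,0,0.02,0,0,0],[0,0,0,0,0,0]]

```text
time_s: 8.6
ee_pos: [0.6087, -0.1149, 0.0229]
eef_rot: [-0.0, 0.793, 0.609, -0.0]
force: [0.4, 0.7, -4.0]
opening: 0.567
grasp_force: 63.9
```

```bash
python3 - <<'E'
from h import *
x=hol(0,.0845); go([x[0],x[1],.0213],HY)
for n,lo,hi in(("top",.018,.06),("side",.10,.15)):
    p,d=snapshot(n); W=cloud(n,d); z=W[...,2]
    q=(W[...,:2]-H)@R.from_euler('z',HY).as_matrix()[:2,:2]
    b=(z>.034)&(z<.045)&(abs(q[...,0])<.035)&(q[...,1]>lo)&(q[...,1]<hi)
    P=q[b]; print(n,np.median(z[b]),P[:,1].min(),P[:,1].max(),np.percentile(P[:,0],[2,98]))
go([x[0],x[1],.0213],HY)
E
```

```text
t 8.6 p [ 0.6087 -0.1149  0.0229] shift [ 0.001 -0.006  0.016] turn [-0.01  0.    0.  ] shift in goal axes [ 0.001 -0.006  0.016] F [ 0.4  0.7 -4. ] op 0.567 gf 63.9
top 0.0383854695655641 0.021183172446034248 0.059886359382676835 [-0.02465611  0.02352424]
side 0.03840533073056773 0.10002349619080056 0.1487496746992957 [-0.02477523  0.02378341]
t 8.7 p [ 0.6089 -0.115   0.0232] shift [ 0.001 -0.009  0.019] turn [-0.  0.  0.] shift in goal axes [ 0.001 -0.009  0.019] F [-0.2  0.2 -3. ] op 0.57 gf 63.9
```

>>> servo_tool:
  targets:
    - [[0,0,0.005,0,0,0],[0,0,0.005,0,0,0],[0,0,0.005,0,0,0],[0,0,0.003,0,0,0],[0,0,0,0,0,0]]

```text
time_s: 9.2
ee_pos: [0.6089, -0.115, 0.0215]
eef_rot: [-0.0, 0.793, 0.609, -0.0]
force: [-0.5, -0.8, -3.8]
opening: 0.566
grasp_force: 63.9
```

>>> servo_tool:
  targets:
    - [[0,0,0.004,0,0,0],[0,0,0,0,0,0],[0,0,0,0,0,0]]

```text
time_s: 9.5
ee_pos: [0.609, -0.115, 0.0212]
eef_rot: [0.0, 0.793, 0.609, 0.0]
force: [-0.7, 0.3, -2.2]
opening: 0.567
grasp_force: 64.1
```

>>> servo_tool:
  targets:
    - [[0,0,0.003,0,0,0],[0,0,0,0,0,0],[0.01,0,0,0,0,0],[0.008,0,0,0,0,0],[0,0,0,0,0,0],[0,0,0,0,0,0]]

```text
time_s: 10.1
ee_pos: [0.6096, -0.1144, 0.0212]
eef_rot: [0.001, 0.794, 0.608, -0.0]
force: [-2.2, -4.3, 5.0]
opening: 0.567
grasp_force: 64.9
```

>>> servo_tool:
  targets:
    - [[0,0,0,0,0,0],[0,0,0,0,0,0],[0,0,0,0,0,0],[0,0,0,0,0,0],[0,0,0,0,0,0]]
  fingers: -0.6

```text
time_s: 10.6
ee_pos: [0.6095, -0.1129, 0.0207]
eef_rot: [-0.0, 0.793, 0.609, 0.0]
force: [0.1, -0.0, 0.5]
opening: 0.8
grasp_force: 0.0
```

>>> servo_tool:
  targets:
    - [[0,0,-0.1,0,0,0],[0,0,-0.2,0,0,0],[0,0,-0.3,0,0,0],[0,0,-0.4,0,0,0],[0,0,-0.3,0,0,0],[0,0,0,0,0,0]]
  fingers: -1

```text
time_s: 11.2
ee_pos: [0.6124, -0.1143, 0.1561]
eef_rot: [0.003, 0.794, 0.608, 0.003]
force: [-0.4, -0.1, -0.1]
opening: 1.0
grasp_force: 0.0
```

```bash
python3 - <<'E'
from h import *
x=hol(-.09,-.122); go([x[0],x[1],.15],HY+np.pi/2-np.pi)
n="side"
p,d=snapshot(n); W=cloud(n,d); z=W[...,2]
q=(W[...,:2]-H)@R.from_euler('z',HY).as_matrix()[:2,:2]
b=(z>.034)&(z<.045)&(abs(q[...,0])<.035)&(q[...,1]>.01)&(q[...,1]<.15)
P=q[b]; print(n,np.median(z[b]),rect(P),P[:,1].min(),P[:,1].max(),np.percentile(P[:,0],[2,98]))
A=np.c_[P,np.ones(len(P))]; print(np.linalg.lstsq(A,z[b],rcond=None)[0])
for lo in(.02,.06,.1,.13):
  k=P[(P[:,1]>lo)&(P[:,1]<lo+.015)]; print(np.percentile(k[:,0],[2,98]))
E
```

```text
t 11.2 p [ 0.6124 -0.1143  0.1561] shift [-2.08  -0.941  0.051] turn [ 0.05 -0.06 13.09] shift in goal axes [-0.94   2.08   0.061] F [-0.4 -0.1 -0.1] op 1.0 gf 0.0
side 0.03651546584292953 (array([0.00043316, 0.08650102]), np.float64(-1.5624269685622942), [51.21402359008789, 126.63885498046875]) 0.023370583333282697 0.14980560932650694 [-0.02394272  0.02436184]
[0.00147503 0.00116823 0.03643999]
[-0.02390116  0.02556777]
[-0.02404305  0.02451544]
[-0.02339487  0.02437405]
[-0.02383756  0.02370665]
```

>>> servo_tool:
  targets:
    - [[-0.35,-0.16,0,0,0,0.5],[0,0,0,0,0,0],[-0.28,-0.2,0,0,0,0],[-0.4,-0.2,0,0,0,0],[-0.4,-0.2,0,0,0,0],[-0.4,-0.2,0,0,0,0],[0,0,0,0,0,1],[0,0,0,0,0,1],[0,0,0,0,0,1],[0,0,0,0,0,1]]

```text
time_s: 12.25
ee_pos: [0.4614, -0.2577, 0.1502]
eef_rot: [-0.001, 0.928, 0.372, -0.001]
force: [-0.2, 0.1, 0.5]
opening: 0.998
grasp_force: 0.0
```

>>> servo_tool:
  targets:
    - [[0,0,0,0,0,1],[0,0,0,0,0,1],[0,0,0,0,0,1],[0,0,0,0,0,1],[0,0,0,0,0,1],[0,0,0,0,0,1],[0,0,0,0,0,1],[0,0,0,0,0,1],[0,0,0,0,0,0.6],[0,0,0,0,0,0]]

```text
time_s: 13.25
ee_pos: [0.4616, -0.2576, 0.1501]
eef_rot: [0.0, 0.991, -0.132, -0.001]
force: [-0.7, -0.1, 0.2]
opening: 1.004
grasp_force: 0.0
```

```bash
python3 - <<'E'
from h import *
n="side"
p,d=snapshot(n); cv2.imwrite("pics/side2.png",cv2.resize(p[150:330,180:430,::-1],None,fx=3,fy=3))
x=hol(-.09,-.122); go([x[0],x[1],.11],HY-np.pi/2); print(robot.read_state()["q"].round(2))
# handle/trigger from initial clouds
for n in("top","side"):
    d=np.load(n+"0.npy"); W=cloud(n,d); z=W[...,2]; q=(W[...,:2]-H)@R.from_euler('z',HY).as_matrix()[:2,:2]
    for nm,y0,y1,z0,z1 in(("handle",-.15,-.112,.037,.047),("trigger",-.112,-.06,.033,.044)):
        b=(q[...,0]>-.098)&(q[...,0]<-.078)&(q[...,1]>y0)&(q[...,1]<y1)&(z>z0)&(z<z1)
        if b.sum(): print(n,nm,b.sum(),np.percentile(q[b][:,1],[2,50,98]).round(4),np.median(z[b]))
E
```

```text
t 13.3 p [ 0.4617 -0.2577  0.1502] shift [0.144 0.304 0.402] turn [0.   0.01 0.01] shift in goal axes [0.143 0.304 0.402] F [ 0.2  0.2 -0. ] op 1.002 gf 0.0
[-0.3   0.66  1.    1.97 -0.71  0.92 -0.76]
top handle 109 [-0.1403 -0.1322 -0.1249] 0.040848928485839764
top trigger 76 [-0.0981 -0.0914 -0.0847] 0.03709874253502421
side handle 52 [-0.1387 -0.1278 -0.1231] 0.040521877251737615
side trigger 47 [-0.0956 -0.0884 -0.0822] 0.03634098641808048
```

View pics/side2.png

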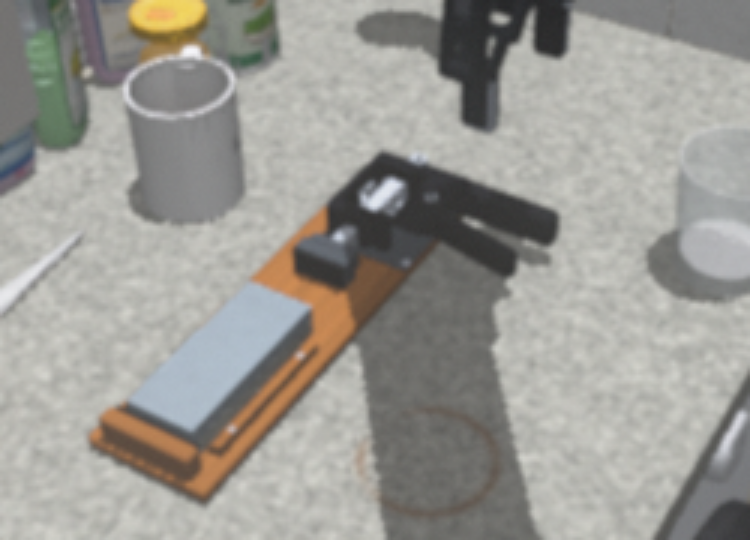

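The picture shows the stone flat in the tray at crop (220,360), with the jaw at (330,255) still clear of it. Mug and tumbler are untouched. I'll lower the gripper over the trigger and handle.

>>> servo_tool:
  targets:
    - [[0.14,0.29,0,0,0,0],[0,0,0.2,0,0,0],[0,0,0.3,0,0,0],[0,0,0.2,0,0,0],[0,0,0.1,0,0,0],[0,0,0.05,0,0,0],[0,0,0,0,0,0],[0,0,0,0,0,0]]

```text
time_s: 14.1
ee_pos: [0.4686, -0.29, 0.0666]
eef_rot: [0.0, 0.991, -0.131, 0.001]
force: [0.5, 0.0, 0.5]
opening: 0.997
grasp_force: 0.0
```

```bash
python3 - <<'E'
from h import *
x=hol(-.09,-.1205); go([x[0],x[1],.011],HY-np.pi/2); print(robot.read_state()["q"].round(2))
E
```

```text
t 14.1 p [ 0.4686 -0.29    0.0666] shift [-0.008 -0.005  0.556] turn [ 0.   -0.01 -0.  ] shift in goal axes [-0.008 -0.005  0.556] F [0.5 0.  0.5] op 0.997 gf 0.0
[-0.14  0.8   0.85  1.94 -0.85  0.8  -0.63]
```

>>> servo_tool:
  targets:
    - [[-0.008,-0.005,0.2,0,0,0],[0,0,0.2,0,0,0],[0,0,0.1,0,0,0],[0,0,0.055,0,0,0],[0,0,0,0,0,0],[0,0.015,0,0,0,0],[0,0,0,0,0,0]]

```text
time_s: 14.8
ee_pos: [0.4675, -0.291, 0.0111]
eef_rot: [0.0, 0.991, -0.131, 0.001]
force: [-0.5, 0.2, 0.2]
opening: 1.002
grasp_force: 0.0
```

>>> servo_tool:
  targets:
    - [[0,0,0,0,0,0],[0,0,0,0,0,0],[0,0,0,0,0,0],[0,0,0,0,0,0],[0,0,0,0,0,0],[0,0,0,0,0,0],[0,0,0,0,0,0]]
  fingers: 0.15

```text
time_s: 15.5
ee_pos: [0.4667, -0.2925, 0.0112]
eef_rot: [0.002, 0.991, -0.131, 0.0]
force: [-2.3, -2.3, 5.9]
opening: 0.429
grasp_force: 31.4
```

```bash
cat >> h.py <<'E'
def jaw():  # gap stone / jaw from side and top: profile of heights along holder y near x=0
    for n in("top","side"):
        p,d=snapshot(n); W=cloud(n,d); z=W[...,2]
        q=(W[...,:2]-H)@R.from_euler('z',HY).as_matrix()[:2,:2]
        s=(z>.034)&(z<.04)&(abs(q[...,0])<.018)&(q[...,1]>0.005)&(q[...,1]<.15)
        j=(z>.022)&(z<.05)&(abs(q[...,0])<.018)&(q[...,1]>-.05)&(q[...,1]<.03)
        f=lambda m:np.percentile(q[m][:,1],[.5,99.5]).round(4) if m.sum()>20 else None
        h=cv2.cvtColor(p,cv2.COLOR_RGB2HSV)[...,2]; k=j&(h<100)
        print(n,"stone",f(s),"raised",f(j),"dark",f(k))
        cv2.imwrite(f"pics/{n}_j.png",p[:,:,::-1])
E
python3 - <<'E'
from h import *
x=hol(-.09,-.122); go([x[0],x[1],.011],HY-np.pi/2); jaw()
E
```

```text
t 15.5 p [ 0.4667 -0.2925  0.0112] shift [ 0.005 -0.019  0.002] turn [ 0.03 -0.01 -0.01] shift in goal axes [ 0.005 -0.019  0.002] F [-2.3 -2.3  5.9] op 0.429 gf 31.4
top stone [0.023  0.1466] raised [-0.0495  0.0298] dark [-0.0371 -0.0138]
side stone [0.0246 0.1483] raised [-0.0489  0.0295] dark [-0.035  -0.0109]
```

>>> servo_tool:
  targets:
    - [[0,0,0,0,0,0],[0,0,0,0,0,0],[0,0,0,0,0,0],[0,0,0,0,0,0],[0,0,0,0,0,0],[0,0,0,0,0,0]]
  fingers: -1

```text
time_s: 16.2
ee_pos: [0.4671, -0.2903, 0.0103]
eef_rot: [0.0, 0.991, -0.131, 0.0]
force: [-0.3, 0.2, -0.2]
opening: 0.999
grasp_force: 0.0
```

```bash
python3 - <<'E'
from h import *
x=hol(-.09,-.122); go([x[0],x[1],.011],HY-np.pi/2); jaw()
n="side"
for n in("top","side"):
    p=cv2.imread(f"pics/{n}0.png"); W=cloud(n,np.load(n+"0.npy")); z=W[...,2]; q=(W[...,:2]-H)@R.from_euler('z',HY).as_matrix()[:2,:2]
    j=(z>.022)&(z<.05)&(abs(q[...,0])<.018)&(q[...,1]>-.05)&(q[...,1]<.03)&(p.max(2)<100)
    print("initial",n,np.percentile(q[j][:,1],[.5,99.5]))
E
```

```text
t 16.2 p [ 0.4671 -0.2903  0.0103] shift [ 0.006  0.003 -0.007] turn [-0.   -0.   -0.01] shift in goal axes [ 0.006  0.003 -0.007] F [-0.3  0.2 -0.2] op 0.999 gf 0.0
top stone [0.0228 0.1465] raised [-0.0491  0.0297] dark [-0.0379 -0.0147]
side stone [0.0246 0.1485] raised [-0.0495  0.0299] dark [-0.0272 -0.0118]
initial top [-0.04312961 -0.01848638]
initial side [-0.0403682  -0.01516739]
```

>>> servo_tool:
  targets:
    - [[0,0,0,0,0,0],[0,0,0,0,0,0],[0,0,0,0,0,0],[0,0,0,0,0,0],[0,0,0,0,0,0],[0,0,0,0,0,0],[0,0,0,0,0,0]]
  fingers: 0.17

```text
time_s: 17.0
ee_pos: [0.4665, -0.2926, 0.0112]
eef_rot: [0.002, 0.991, -0.131, 0.0]
force: [-2.1, -3.1, 7.2]
opening: 0.427
grasp_force: 47.9
```

```bash
python3 - <<'E'
from h import *
x=hol(-.09,-.122); go([x[0],x[1],.011],HY-np.pi/2); jaw()
E
```

```text
t 17.0 p [ 0.4665 -0.2926  0.0112] shift [ 0.006 -0.02   0.002] turn [ 0.03 -0.01 -0.01] shift in goal axes [ 0.006 -0.02   0.002] F [-2.1 -3.1  7.2] op 0.427 gf 47.9
top stone [0.023  0.1468] raised [-0.0492  0.0298] dark [-0.0309 -0.0082]
side stone [0.0246 0.1486] raised [-0.0491  0.0296] dark [-0.021  -0.0048]
```

>>> servo_tool:
  targets:
    - [[0,0,0,0,0,0],[0,0,0,0,0,0],[0,0,0,0,0,0],[0,0,0,0,0,0],[0,0,0,0,0,0],[0,0,0,0,0,0]]
  fingers: -1

```text
time_s: 17.7
ee_pos: [0.4671, -0.2903, 0.0103]
eef_rot: [-0.0, 0.991, -0.131, -0.0]
force: [-0.0, 0.6, -0.1]
opening: 1.005
grasp_force: 0.0
```

```bash
python3 - <<'E'
from h import *
jaw()
p=cv2.imread("pics/top_j.png")[190:310,300:460]; s=cv2.imread("pics/side_j.png")[190:270,240:400]
cv2.imwrite("pics/c3.png",np.vstack([cv2.resize(i,None,fx=3.5,fy=3,interpolation=cv2.INTER_CUBIC)[:300] for i in(p,s)]))
E
```

```text
top stone [0.023  0.1466] raised [-0.049   0.0299] dark [-0.0321 -0.0091]
side stone [0.0245 0.1488] raised [-0.0495  0.0298] dark [-0.0287 -0.0054]
```

View pics/c3.png

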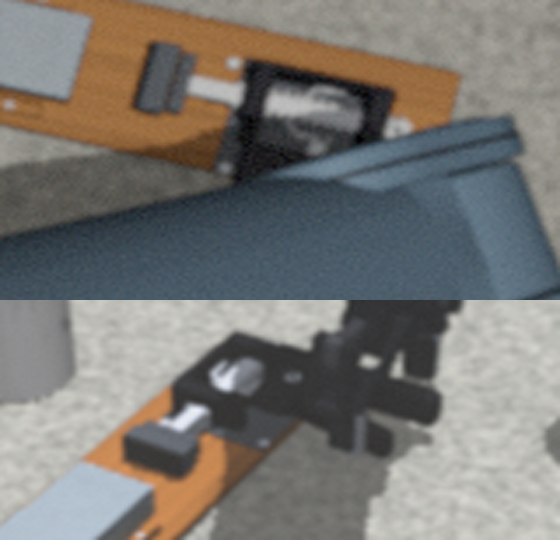

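Each squeeze advances the bar about 6 mm and the stone stays put; the crop shows the jaw at (160,80), well short of the stone. I'll pump on.

>>> servo_tool:
  targets:
    - [[0,0,0,0,0,0],[0,0,0,0,0,0],[0,0,0,0,0,0],[0,0,0,0,0,0],[0,0,0,0,0,0],[0,0,0,0,0,0],[0,0,0,0,0,0]]
  fingers: 0.17

```text
time_s: 18.5
ee_pos: [0.4665, -0.2926, 0.0112]
eef_rot: [0.002, 0.991, -0.131, 0.0]
force: [-3.3, -3.3, 5.9]
opening: 0.427
grasp_force: 48.0
```

>>> servo_tool:
  targets:
    - [[0,0,0,0,0,0],[0,0,0,0,0,0],[0,0,0,0,0,0],[0,0,0,0,0,0],[0,0,0,0,0,0],[0,0,0,0,0,0]]
  fingers: -1

```text
time_s: 19.1
ee_pos: [0.4671, -0.2903, 0.0103]
eef_rot: [0.0, 0.991, -0.131, 0.0]
force: [0.3, -0.9, 0.0]
opening: 0.998
grasp_force: 0.0
```

>>> servo_tool:
  targets:
    - [[0,0,0,0,0,0],[0,0,0,0,0,0],[0,0,0,0,0,0],[0,0,0,0,0,0],[0,0,0,0,0,0],[0,0,0,0,0,0],[0,0,0,0,0,0]]
  fingers: 0.17

```text
time_s: 19.8
ee_pos: [0.4665, -0.2926, 0.0112]
eef_rot: [0.002, 0.991, -0.131, 0.0]
force: [-2.7, -2.0, 6.6]
opening: 0.427
grasp_force: 47.9
```

>>> servo_tool:
  targets:
    - [[0,0,0,0,0,0],[0,0,0,0,0,0],[0,0,0,0,0,0],[0,0,0,0,0,0],[0,0,0,0,0,0],[0,0,0,0,0,0]]
  fingers: -1

```text
time_s: 20.4
ee_pos: [0.4671, -0.2903, 0.0103]
eef_rot: [0.0, 0.991, -0.131, 0.0]
force: [0.4, -0.1, -0.3]
opening: 1.003
grasp_force: 0.0
```

>>> servo_tool:
  targets:
    - [[0,0,0,0,0,0],[0,0,0,0,0,0],[0,0,0,0,0,0],[0,0,0,0,0,0],[0,0,0,0,0,0],[0,0,0,0,0,0],[0,0,0,0,0,0]]
  fingers: 0.17

```text
time_s: 21.1
ee_pos: [0.4665, -0.2926, 0.0112]
eef_rot: [0.002, 0.991, -0.131, 0.0]
force: [-3.4, -3.7, 6.4]
opening: 0.428
grasp_force: 48.0
```

```bash
python3 - <<'E'
from h import *
jaw()
# top-view brightness profile along holder y at x=0, z=.036 (stone/shoe top)
for n in("top","side"):
    p=cv2.cvtColor(cv2.imread(f"pics/{n}_j.png"),cv2.COLOR_BGR2GRAY).astype(np.float32); K,e,a=cam(n); M=rot(a)
    ys=np.arange(-.02,.031,.002); acc=0
    for xx in(-.009,-.006,.0,.006,.009):
        Q=np.array([[*hol(xx,y),.036] for y in ys]); c=(Q-e)@M; uv=(c[:,:2]/c[:,2:])*K[0,0]+K[:2,2]
        acc=acc+cv2.remap(p,uv[:,0].astype(np.float32),uv[:,1].astype(np.float32),cv2.INTER_LINEAR).ravel()/5
    print(n,[(round(y*1000),int(v)) for y,v in zip(ys,acc)])
E
```

```text
top stone [0.0062 0.1464] raised [-0.0493  0.0299] dark [-0.0138  0.0098]
side stone [0.0065 0.1489] raised [-0.0495  0.0297] dark [-0.0099  0.013 ]
top [(-20, 138), (-18, 138), (-16, 129), (-14, 104), (-12, 89), (-10, 84), (-8, 78), (-6, 78), (-4, 84), (-2, 88), (0, 88), (2, 87), (4, 84), (6, 72), (8, 54), (10, 69), (12, 102), (14, 118), (16, 121), (18, 120), (20, 115), (22, 118), (24, 135), (26, 151), (28, 154), (30, 154)]
side [(-20, 167), (-18, 167), (-16, 165), (-14, 160), (-12, 147), (-10, 128), (-8, 115), (-6, 108), (-4, 107), (-2, 108), (0, 110), (2, 110), (4, 109), (6, 101), (8, 88), (10, 73), (12, 64), (14, 59), (16, 57), (18, 59), (20, 75), (22, 112), (24, 152), (26, 180), (28, 189), (30, 189)]
```

>>> servo_tool:
  targets:
    - [[0,0,0,0,0,0],[0,0,0,0,0,0],[0,0,0,0,0,0],[0,0,0,0,0,0],[0,0,0,0,0,0],[0,0,0,0,0,0]]
  fingers: -1

```text
time_s: 21.8
ee_pos: [0.4671, -0.2903, 0.0103]
eef_rot: [0.0, 0.991, -0.131, -0.0]
force: [0.0, -0.1, -1.0]
opening: 1.0
grasp_force: 0.0
```

>>> servo_tool:
  targets:
    - [[0,0,0,0,0,0],[0,0,0,0,0,0],[0,0,0,0,0,0],[0,0,0,0,0,0],[0,0,0,0,0,0],[0,0,0,0,0,0],[0,0,0,0,0,0]]
  fingers: 0.17

```text
time_s: 22.5
ee_pos: [0.4665, -0.2926, 0.0112]
eef_rot: [0.002, 0.991, -0.131, 0.0]
force: [-3.0, -1.9, 6.8]
opening: 0.427
grasp_force: 48.0
```

```bash
cat >> h.py <<'E'
def prof(zz=.036,lo=-.02,hi=.031):
    jaw()
    for n in("top","side"):
        p=cv2.cvtColor(cv2.imread(f"pics/{n}_j.png"),cv2.COLOR_BGR2GRAY).astype(np.float32); K,e,a=cam(n); M=rot(a)
        ys=np.arange(lo,hi,.002); acc=0
        for xx in(-.009,-.006,.0,.006,.009):
            Q=np.array([[*hol(xx,y),zz] for y in ys]); c=(Q-e)@M; uv=(c[:,:2]/c[:,2:])*K[0,0]+K[:2,2]
            acc=acc+cv2.remap(p,uv[:,0].astype(np.float32),uv[:,1].astype(np.float32),cv2.INTER_LINEAR).ravel()/5
        print(n,[(round(y*1000),int(v)) for y,v in zip(ys,acc)])
E
python3 - <<'E'
from h import *
prof()
p=cv2.imread("pics/top_j.png")[170:270,270:430]; s=cv2.imread("pics/side_j.png")[190:290,230:390]
cv2.imwrite("pics/c4.png",np.vstack([cv2.resize(i,(480,300),interpolation=cv2.INTER_CUBIC) for i in(p,s)]))
E
```

```text
top stone [0.0058 0.1467] raised [-0.0489  0.0297] dark [-0.0074  0.0159]
side stone [0.0062 0.1486] raised [-0.0497  0.0299] dark [-0.0058  0.0197]
top [(-20, 139), (-18, 139), (-16, 140), (-14, 140), (-12, 139), (-10, 129), (-8, 105), (-6, 89), (-4, 84), (-2, 76), (0, 72), (2, 81), (4, 88), (6, 89), (8, 89), (10, 84), (12, 73), (14, 56), (16, 66), (18, 100), (20, 112), (22, 117), (24, 135), (26, 151), (28, 155), (30, 155)]
side [(-20, 167), (-18, 167), (-16, 166), (-14, 166), (-12, 166), (-10, 165), (-8, 159), (-6, 148), (-4, 130), (-2, 115), (0, 108), (2, 107), (4, 108), (6, 110), (8, 111), (10, 109), (12, 101), (14, 87), (16, 73), (18, 65), (20, 77), (22, 111), (24, 152), (26, 179), (28, 189), (30, 190)]
```

View pics/c4.png

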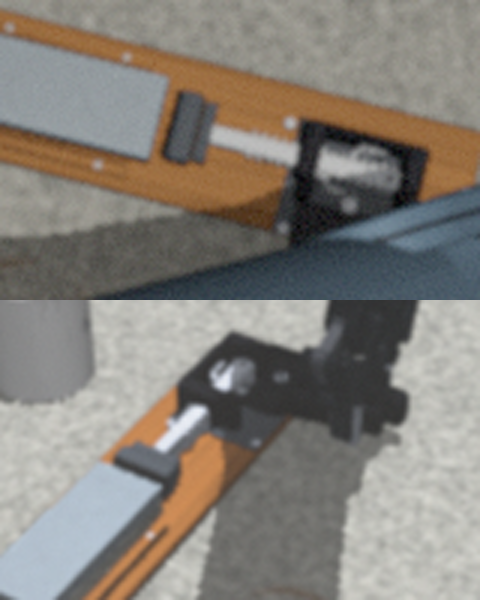

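Crop: in the top view the gap between stone (157,110) and shoe (172,125) is still about 7 mm with squeeze 6 held. The stone hasn't moved. Now squeeze 7.

>>> servo_tool:
  targets:
    - [[0,0,0,0,0,0],[0,0,0,0,0,0],[0,0,0,0,0,0],[0,0,0,0,0,0],[0,0,0,0,0,0],[0,0,0,0,0,0]]
  fingers: -1

```text
time_s: 23.2
ee_pos: [0.4671, -0.2903, 0.0102]
eef_rot: [-0.0, 0.991, -0.131, -0.0]
force: [0.2, -0.1, -0.6]
opening: 1.0
grasp_force: 0.0
```

>>> servo_tool:
  targets:
    - [[0,0,0,0,0,0],[0,0,0,0,0,0],[0,0,0,0,0,0],[0,0,0,0,0,0],[0,0,0,0,0,0],[0,0,0,0,0,0],[0,0,0,0,0,0]]
  fingers: 0.17

```text
time_s: 23.9
ee_pos: [0.4665, -0.2926, 0.0112]
eef_rot: [0.002, 0.991, -0.131, 0.0]
force: [-1.9, -2.6, 5.9]
opening: 0.425
grasp_force: 48.0
```

```bash
python3 - <<'E'
from h import *
prof()
p=cv2.imread("pics/top_j.png")[170:270,270:430]; s=cv2.imread("pics/side_j.png")[190:290,230:390]
cv2.imwrite("pics/c5.png",np.vstack([cv2.resize(i,(480,300),interpolation=cv2.INTER_CUBIC) for i in(p,s)]))
E
```

```text
top stone [0.0062 0.1467] raised [-0.0488  0.0297] dark [-0.0013  0.0225]
side stone [0.0082 0.149 ] raised [-0.0494  0.0299] dark None
top [(-20, 139), (-18, 140), (-16, 141), (-14, 139), (-12, 141), (-10, 140), (-8, 140), (-6, 138), (-4, 127), (-2, 105), (0, 89), (2, 84), (4, 76), (6, 71), (8, 81), (10, 87), (12, 87), (14, 88), (16, 84), (18, 71), (20, 51), (22, 79), (24, 129), (26, 152), (28, 156), (30, 154)]
side [(-20, 169), (-18, 167), (-16, 166), (-14, 166), (-12, 166), (-10, 166), (-8, 166), (-6, 168), (-4, 168), (-2, 164), (0, 151), (2, 130), (4, 115), (6, 108), (8, 107), (10, 109), (12, 111), (14, 111), (16, 108), (18, 103), (20, 101), (22, 121), (24, 154), (26, 180), (28, 189), (30, 189)]
```

View pics/c5.png

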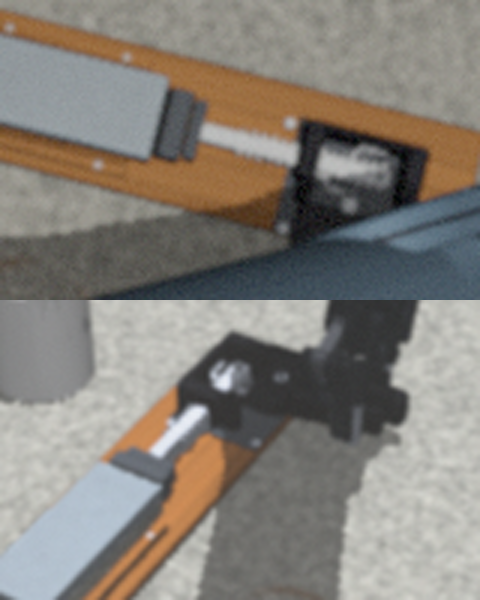

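Squeeze 7 moved the whole jaw rigidly by another 6 mm. The shoe is now right at the stone, at crop (165,120), but its spring isn't squashed. One more squeeze will press it, and I'll make that one in stages.

>>> servo_tool:
  targets:
    - [[0,0,0,0,0,0],[0,0,0,0,0,0],[0,0,0,0,0,0],[0,0,0,0,0,0],[0,0,0,0,0,0],[0,0,0,0,0,0]]
  fingers: -1

```text
time_s: 24.6
ee_pos: [0.4671, -0.2903, 0.0103]
eef_rot: [-0.0, 0.991, -0.131, -0.0]
force: [-0.9, 0.2, -0.0]
opening: 0.998
grasp_force: 0.0
```

>>> servo_tool:
  targets:
    - [[0,0,0,0,0,0],[0,0,0,0,0,0],[0,0,0,0,0,0],[0,0,0,0,0,0],[0,0,0,0,0,0],[0,0,0,0,0,0],[0,0,0,0,0,0]]
  fingers: 0.0

```text
time_s: 25.3
ee_pos: [0.4672, -0.2898, 0.0102]
eef_rot: [-0.0, 0.991, -0.131, -0.0]
force: [-0.7, 4.2, 4.0]
opening: 0.504
grasp_force: 3.1
```

```bash
python3 - <<'E'
from h import *
prof(lo=-.008)
E
```

```text
top stone [0.007  0.1479] raised [-0.0492  0.0298] dark [0.0009 0.0237]
side stone [0.0089 0.1495] raised [-0.0485  0.0296] dark None
top [(-8, 139), (-6, 139), (-4, 139), (-2, 128), (0, 105), (2, 89), (4, 84), (6, 74), (8, 73), (10, 83), (12, 87), (14, 87), (16, 87), (18, 82), (20, 65), (22, 56), (24, 97), (26, 139), (28, 153), (30, 154)]
side [(-8, 167), (-6, 168), (-4, 170), (-2, 170), (0, 164), (2, 149), (4, 129), (6, 114), (8, 107), (10, 108), (12, 109), (14, 110), (16, 111), (18, 108), (20, 102), (22, 106), (24, 133), (26, 165), (28, 184), (30, 189)]
```

>>> servo_tool:
  targets:
    - [[0,0,0,0,0,0],[0,0,0,0,0,0],[0,0,0,0,0,0],[0,0,0,0,0,0]]
  fingers: 0.08

```text
time_s: 25.8
ee_pos: [0.4667, -0.2914, 0.0106]
eef_rot: [0.001, 0.991, -0.132, 0.0]
force: [-1.2, 1.5, 5.5]
opening: 0.463
grasp_force: 5.8
```

```bash
python3 - <<'E'
from h import *
prof(lo=-.008)
E
```

```text
top stone [0.0067 0.1477] raised [-0.0491  0.0298] dark [0.0019 0.0238]
side stone [0.0103 0.1495] raised [-0.0496  0.0297] dark None
top [(-8, 140), (-6, 139), (-4, 140), (-2, 137), (0, 121), (2, 100), (4, 86), (6, 81), (8, 79), (10, 85), (12, 88), (14, 88), (16, 87), (18, 82), (20, 66), (22, 57), (24, 97), (26, 139), (28, 153), (30, 154)]
side [(-8, 166), (-6, 168), (-4, 170), (-2, 171), (0, 170), (2, 160), (4, 144), (6, 123), (8, 111), (10, 108), (12, 110), (14, 111), (16, 110), (18, 107), (20, 101), (22, 106), (24, 133), (26, 165), (28, 184), (30, 189)]
```

>>> servo_tool:
  targets:
    - [[0,0,0,0,0,0],[0,0,0,0,0,0],[0,0,0,0,0,0],[0,0,0,0,0,0],[0,0,0,0,0,0]]
  fingers: 0.14

```text
time_s: 26.4
ee_pos: [0.4665, -0.2924, 0.0109]
eef_rot: [0.002, 0.991, -0.132, 0.0]
force: [-2.5, 0.2, 6.4]
opening: 0.432
grasp_force: 21.5
```

```bash
python3 - <<'E'
from h import *
prof(lo=-.008)
p=cv2.imread("pics/top_j.png")[170:270,230:390]; s=cv2.imread("pics/side_j.png")[190:290,230:390]
cv2.imwrite("pics/c6.png",np.vstack([cv2.resize(i,(480,300),interpolation=cv2.INTER_CUBIC) for i in(p,s)]))
E
```

```text
top stone [0.0073 0.1479] raised [-0.0493  0.0296] dark [0.0031 0.0239]
side stone [0.0092 0.1495] raised [-0.0492  0.0298] dark None
top [(-8, 140), (-6, 139), (-4, 141), (-2, 139), (0, 129), (2, 109), (4, 89), (6, 80), (8, 81), (10, 84), (12, 87), (14, 88), (16, 86), (18, 83), (20, 66), (22, 56), (24, 97), (26, 140), (28, 154), (30, 155)]
side [(-8, 166), (-6, 168), (-4, 170), (-2, 171), (0, 171), (2, 166), (4, 155), (6, 133), (8, 116), (10, 109), (12, 110), (14, 111), (16, 111), (18, 108), (20, 102), (22, 106), (24, 133), (26, 165), (28, 184), (30, 189)]
```

View pics/c6.png

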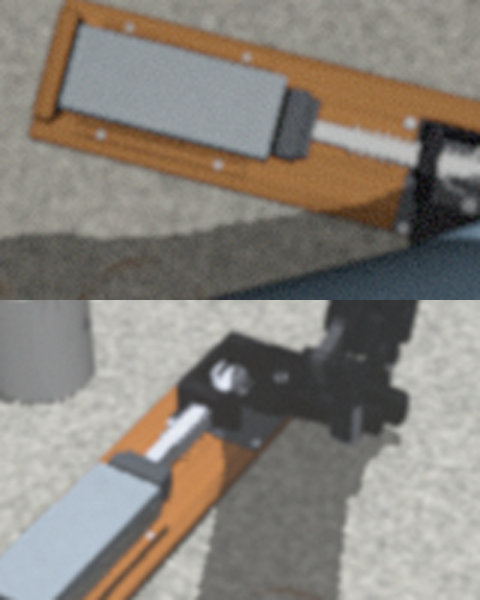

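The crop shows the stone square between the rails and against the stop, with the shoe pressing its end. The bar's back edge advanced about 2.4–2.9 mm after the stone stopped moving, so the jaw presses with about 8–10 N. Handing in now with the trigger held.

```bash
python3 -c "
from h import *
print(robot.read_state()['opening'],robot.sign_off())"
```

```text
the job is handed in; nothing more can be done
0.43678709559622075 None
```

The stone lies flat and square against the end stop, clamped by the eighth squeeze at an estimated 8–10 N (judged from about 2.4–2.9 mm of spring squash in the images); the trigger was still held at hand-in, after about 27 s, and the arm never went near the mug or tumbler.

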